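# Nest a brass embedding L-mould with its mate in the sloping rack

## Task

Pick up the loose brass L-mould from the bench, set it down gently on the sloping floor of the rack without letting it fall, and nest it into the crook of the single L-mould there: lying flat, long leg against long leg and short leg against short leg, slid fully home so that no gap shows, like the finished pair in the other bay. Leave the single mould seated in its corner, and do not disturb the finished pair, the bottles or the slide box.

Things in the scene. Friction and masses are not known exactly. Their poses are not given: they have to be found in the camera images.
- mould_mid (a point): Loose brass L-mould lying flat on the bench, about 0.3 kg: an L of square bar, 10 mm thick, 24 mm high. Long leg 100 mm, short leg 55 mm, both over the corner. This point: middle of the long leg, half-way up (12 mm). x runs along the long leg away from the corner, y the way the short leg points, z out of the top face. In this frame the long leg spans x -50 to 50, y -5 to 5 mm.
- mould_toe (a point): Free end of the loose mould's long leg, half-way up: 50 mm along x from mould_mid, same axes. In mould_mid's frame the short leg spans x -50 to -40, y 5 to 50 mm, and the centre of mass is at x -14, y 8.5 mm.
- mate_mid (a point): The single L-mould, loose too, same shape, point and axes as mould_mid, in either bay of the rack, seated in its lower corner: long leg against the rack's low front rim, short leg against the bay's side wall towards the rack's +y. z is square to the sloping floor, y points up the slope. Nested, mould_mid lies 10 mm along x and 10 mm along y from this point, axes the same.
- pair_outer_mid (a point): Outer brass mould of the finished pair in the rack's other bay, seated just as the single one is; same shape, point and axes. To be left alone.
- pair_inner_mid (a point): Inner brass mould of the finished pair, nested in the outer one; it shows how the job should look. Same shape, point and axes. To be left alone.
- rack: Fixed white sheet-steel rack, 285 mm wide, 145 deep, 110 high at the back. Origin under its centre, z up, x to the high back, y along its width. Floor slopes 30 degrees, lowest at its front (-x): the floor's foot is at x -65, z 22 mm. Rims and walls, 14 mm high and 5 thick, all round and up the middle make two bays, each 135 mm wide, 150 long up the slope, centred at y +70 and -70.
- stain_tall: Bystander: amber bottle with yellow cap, 60 mm across, about 150 mm high, standing; origin under its centre.
- stain_short: Bystander: dark brown bottle with white cap, 56 mm across, about 100 mm high, standing; origin under its centre.
- slide_box: Bystander: fixed black and grey microscope-slide box, 92 x 177 x 36 mm, lying on the bench; origin under its centre.

How it is judged:
By the outcome, as a careful person would: the job done as asked, in the order asked, and still so for the second after the job is handed in, with the robot touching nothing.
It also fails if it takes over 51 s, if anything falls off the work surface, if the arm or the gripper's body presses on something with over 40 N, if the wrist force passes 120 N, or if a joint passes its speed limit or range.

## Robot

A 6-joint arm with a two-finger parallel gripper is mounted at the origin on the work surface. World frame = base frame: x ahead of the robot, y to its left, z up, the work surface at z = 0. Lengths are in mm, angles in rad, forces in N, time in s.
With the tool pointing down it reaches from about 200 to 875 mm from the base axis. Payload 3.4 kg.
Tool frame: the origin (TCP) lies at the very end of the fingers, on their centre line; the grasp point (between the pads) lies ctrl.grip_depth behind it (ctrl.grip_depth is the distance from the TCP to the grasp point, in mm); z points along the fingers, y is the line along which they close (so a half turn about z gives the same grasp; the last joint's range is limited). The gripper opens to 94 mm and grips with 3 to 60 N. Pads are 16 mm wide; open, the fingers measure 119 mm over their backs; the gripper's body (75 mm by 177 mm) begins 78 mm behind the grasp point.
Start: joints at [1.199, 0.276, 1.505, -0, 1.361, -0.121], TCP at [142.719, 557.043, 205.493] pointing down, gripper open.
Joint ranges: [-2.89, 2.89], [-0.75, 2.08], [0.22, 2.7], [-1.18, 4.32], [0.11, 2.71], [-2.7, 2.7]. Speed limits (rad/s): [2.57, 2.57, 3.14, 3.14, 3.14, 3.14].

## Interface

Orientations are given as a unit quaternion [x, y, z, w].
In Python, from plant import telemetry, read_camera, hand_in, ctrl gives the robot as it stands. The module is installed in compiled form; this text tells all that it offers.
- The arm moves only by the tool arm_command, never from a script. Its argument "rows" is text: rows parted by semicolons, each of 6 numbers parted by spaces: the shift along the tool's x, y, z in mm, then the turn, a rotation vector about the tool's x, y, z in degrees. In form: dx dy dz wx wy wz; .... A call has 1 to 8 rows; each row is the pose to reach, as a shift and turn from the pose commanded when the call began, along the tool's axes at that moment; what a row does not reach only later rows make up. A row lasts 1/12 s, in which the tool goes at most 41.7 mm and 7.16 degrees, less where a joint would pass 70% of its speed; a pose out of reach is approached as far as the arm can. A call with a gripper value outside its range is refused whole. "jaw" is the finger opening in mm, from 0 to 94, set as the call begins (left out, the last holds). The fingers move at their own pace and stop on an object; "squeeze" is the grip in N (left out, the last holds). Time passes only in rows, so rows that repeat a pose let the fingers close. It gives the time, the measured TCP pose, the force, the opening and the grip force at its end, in the units of the state.
- telemetry.read_state(): the state, without advancing time (a new reading comes with each control period).
- read_camera(name): name is "side" or "top"; returns a dict with "img" (480x640x3 uint8, blue, green, red), "camera_matrix" (3x3 intrinsics, pixels), "D" ([k1, k2, p1, p2, k3] as OpenCV has them; the pictures are not rectified), "camera_from_world" (4x4, takes a point from world to camera coordinates). Camera axes: x right, y up, looking along -z (the intrinsics and any distortion apply to the point x, -y, -z); pixel columns grow to the right and rows downward; lengths in mm; the calibration is good to about 2 mm. A picture is of the moment at which its call begins. There is no depth.
- hand_in(): hands the job in; it is judged then, once.
The state is a dict: "time": time; "joint_pos": joint angles; "qvel": joint speeds; "joint_torque": joint torques, N m; "position": TCP position; "eef_rot": TCP orientation; "force": force on the tool from outside, world axes, zero at the start; "ft_torque": the same for the moment, N m; "opening": opening from 0.0 (shut) to 1.0 (fully open); "gripper_force": force on a finger pad.
Only numpy, scipy, OpenCV 4.12 (cv2) and the standard library are available. Lean on these libraries where they do the work, as an engineer would, in place of code of your own. Each camera call takes 0.05 s, during which the arm holds its last target. There are 200 camera calls.

## Working session

There is one attempt and no reset: what is moved stays moved. The work goes in short steps, Python scripts to look and compute and a tool call to move; the robot and the scene stay as the last step left them, time stands still between calls to the robot, and variables do not carry over. Pictures are saved under pics/ and viewed, at most 10 in all, crops included, and the job is handed in when it is done.

Besides the shell and the picture viewer there is one more tool, called after "Request:" by a JSON object that holds its "method" and its "body", one argument or row to a line. arm_command: Moves the arm, as the interface text tells. Its arguments: {"type":"object","properties":{"rows":{"type":"string"},"jaw":{"type":"number"},"squeeze":{"type":"number"}},"required":["rows"]}

```bash
mkdir -p pics
cat > h.py <<'E'
import numpy as np, cv2
from scipy.spatial.transform import Rotation as R
from plant import telemetry, read_camera, hand_in, ctrl
def snap(n,f=None):
    c=read_camera(n)
    if f: cv2.imwrite('pics/'+f,c['img'])
    return c
def proj(c,P):
    T=np.array(c['camera_from_world']);P=np.atleast_2d(P).astype(float)
    q=P@T[:3,:3].T+T[:3,3]; q=q*[1,-1,-1]
    return cv2.projectPoints(q,np.zeros(3),np.zeros(3),np.array(c['camera_matrix']),np.array(c['D'],float))[0][:,0]
def ray(c,uv):
    T=np.array(c['camera_from_world'])
    n=cv2.undistortPoints(np.array([[uv]],float),np.array(c['camera_matrix']),np.array(c['D'],float))[0,0]
    d=T[:3,:3].T@np.array([n[0],-n[1],-1]); o=-T[:3,:3].T@T[:3,3]
    return o,d/np.linalg.norm(d)
def onz(c,uv,z):
    o,d=ray(c,uv); return o+d*(z-o[2])/d[2]
E
python3 - <<'E'
from h import *
for n in('top','side'):
    c=snap(n,n+'0.png');o,d=ray(c,(320,240));print(n,o.round(),d.round(3))
s=telemetry.read_state();print(s,ctrl.grip_depth)
E
```

```text
top [ 474.   -6. 1238.] [ 0.082  0.002 -0.997]
side [149. 525. 763.] [ 0.423 -0.553 -0.718]
{'time': 0.1, 'joint_pos': array([ 1.19903694e+00,  2.76525797e-01,  1.50598517e+00, -1.32945830e-05,
        1.36068819e+00, -1.20997720e-01]), 'qvel': array([-0.0013117 , -0.00281917, -0.00350364,  0.00038785, -0.00090231,
        0.00025376]), 'joint_torque': array([ 1.43296700e-03, -4.05455911e+01, -2.37779528e+01,  7.01580453e-02,
        2.98436685e-02, -5.31708736e-05]), 'position': array([142.50843887, 556.54694229, 204.70314555]), 'eef_rot': array([ 1.25051164e-01,  9.92149969e-01, -7.80580104e-04, -1.89604064e-04]), 'force': array([-0.03096843, -0.08679955, -0.29989888]), 'ft_torque': array([-0.00282638, -0.00657524, -0.00611383]), 'gripper_force': 0.0, 'opening': 1.0047607133109089} 18.8
```

View pics/top0.png

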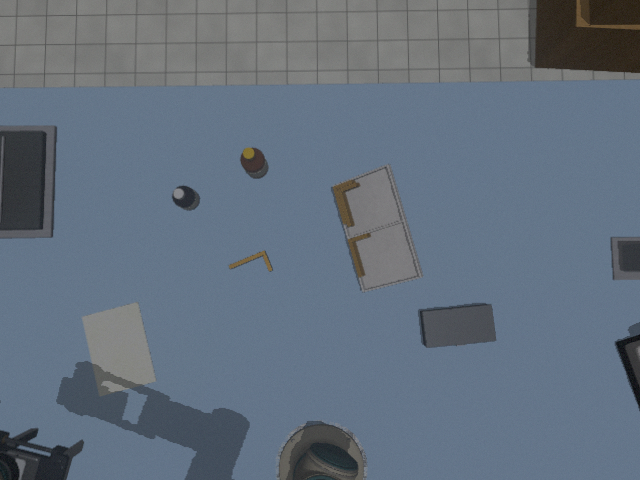

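View pics/side0.png

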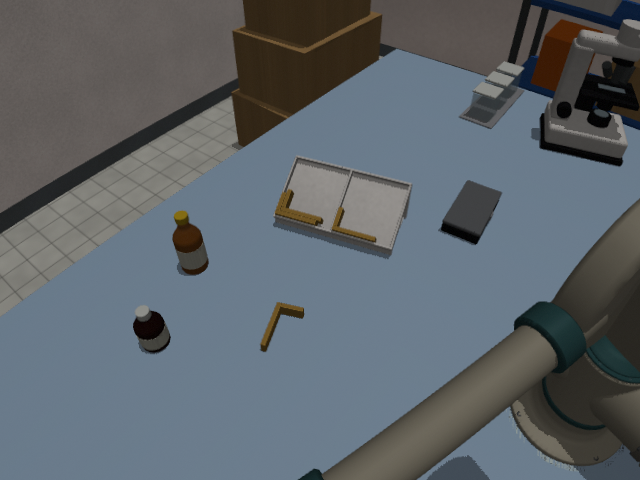

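The top picture shows the loose mould with its corner at (265,253), toe at (231,267) and short end at (270,270). The rack's low front faces image left. The single mould is in the near bay, corner about (350,238), and the pair is in the far bay. The side picture agrees: loose mould at (265–303, 305–348), single mould at (335–375, 210–240).

```bash
cat >> h.py <<'E'
from scipy.optimize import minimize
BOX=[((-50,50),(-5,5),(-12,12)),((-50,-40),(-5,50),(-12,12))]
def corners(b): return np.array([[x,y,z] for x in b[0] for y in b[1] for z in b[2]],float)
def brass(c,roi):
    x0,y0,x1,y1=roi; h=cv2.cvtColor(c['img'],cv2.COLOR_BGR2HSV)
    m=((h[...,0]>8)&(h[...,0]<32)&(h[...,1]>110)).astype(np.uint8); o=np.zeros_like(m);o[y0:y1,x0:x1]=m[y0:y1,x0:x1];return o
def sil(c,polys,roi,k=8):
    x0,y0,x1,y1=roi; a=np.zeros(((y1-y0)*k,(x1-x0)*k),np.uint8)
    for P in polys:
        q=cv2.convexHull(((proj(c,P)+.5-[x0,y0])*k*16).astype(np.int32)); cv2.fillPoly(a,[q],255,shift=4)
    return cv2.resize(a,(x1-x0,y1-y0),interpolation=cv2.INTER_AREA)/255.
def fit(views,T,p0,step):
    # views: (c,mask,roi); T(p)->(R,t)
    def f(p):
        Rm,t=T(p);e=0
        for c,m,r in views:
            s=sil(c,[corners(b)@Rm.T+t for b in BOX],r); M=m[r[1]:r[3],r[0]:r[2]]
            e+=np.abs(s-M).sum()/max(M.sum(),1)
        return e
    p0=np.array(p0,float);S=np.vstack([p0]+[p0+np.eye(len(p0))[i]*step[i] for i in range(len(p0))])
    r=minimize(f,p0,method='Nelder-Mead',options=dict(initial_simplex=S,xatol=.02,fatol=1e-5,maxiter=400));return r.x,r.fun
def flat(p): return R.from_euler('z',p[2],degrees=True).as_matrix(),np.array([p[0],p[1],12.])
E
python3 - <<'E'
from h import *
ct,cs=snap('top'),snap('side')
rt,rs=(220,240,285,280),(250,295,315,358)
mt,ms=brass(ct,rt),brass(cs,rs);print(mt.sum(),ms.sum())
A=onz(ct,(265,253),24);B=onz(ct,(231,267),24);d=(B-A)[:2];print(A,B,np.linalg.norm(d))
yaw=np.degrees(np.arctan2(d[1],d[0]));m=(A+B)[:2]/2
for v in([(ct,mt,rt)],[(cs,ms,rs)],[(ct,mt,rt),(cs,ms,rs)]): print(fit(v,flat,[*m,yaw],[8,8,6]))
a=ct['img'][160:300,320:430];cv2.imwrite('pics/a.png',cv2.resize(a,None,fx=4,fy=4,interpolation=cv2.INTER_CUBIC))
a=cs['img'][150:255,265:420];cv2.imwrite('pics/b.png',cv2.resize(a,None,fx=5,fy=5,interpolation=cv2.INTER_CUBIC))
E
```

```text
155 573
[541.70115668 138.87355679  24.        ] [506.61963755 226.29910377  24.        ] 94.20158834844104
(array([527.54710555, 186.46161902, 110.72436427]), np.float64(0.751853257432005))
(array([527.43814411, 185.8929181 , 112.44046665]), np.float64(0.17365773534544707))
(array([526.89985172, 185.73126707, 111.86489744]), np.float64(0.9406660462980441))
```

View pics/a.png

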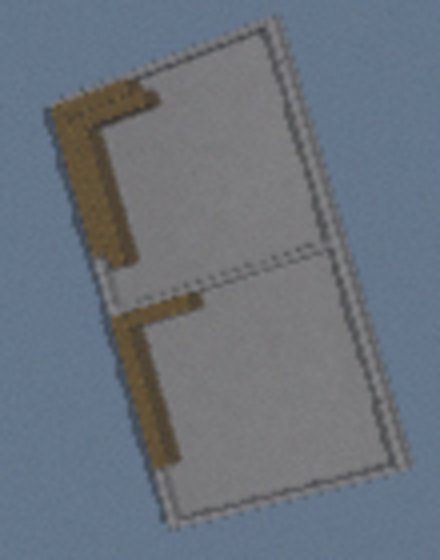

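View pics/b.png

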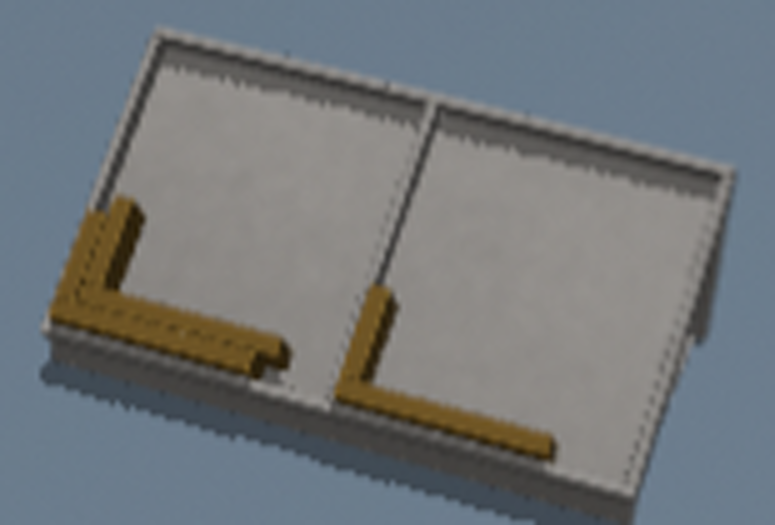

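The crops show the rack's outer rim corners. In the top crop they are (275,17), (408,467), (172,525) and (47,108); in the side crop (158,28), (735,170), (633,492) and (43,325). The single mould sits in the near bay, seated against the rim and the divider.

```bash
cat >> h.py <<'E'
s30,c30=.5,np.sqrt(.75)
SL=np.array([[0,c30,-s30],[-1,0,0],[0,s30,c30]])  # columns: mate x,y,z in rack frame
def slope(u,v,n): # u up slope, v rack y, n normal -> rack frame
    return np.array([-65+u*c30-n*s30, v, 22+u*s30+n*c30])
def rackT(p): return R.from_euler('z',p[2],degrees=True).as_matrix(),np.array([p[0],p[1],0.])
E
python3 - <<'E'
from h import *
from scipy.optimize import least_squares
ct,cs=snap('top'),snap('side')
P=np.array([slope(155,142.5,14),slope(155,-142.5,14),slope(-5,-142.5,14),slope(-5,142.5,14)])
T=np.array([(275,17),(408,467),(172,525),(47,108)])/4+[320,160]-.375
S=np.array([(158,28),(735,170),(633,492),(43,325)])/5+[265,150]-.4
def res(p,v):
    Rm,t=rackT(p);return np.concatenate([(proj(c,P@Rm.T+t)-q).ravel()*w for c,q,w in v])
p0=[560,-60,-75]
for v in([(ct,T,1)],[(cs,S,1)],[(ct,T,1),(cs,S,.6)]):
    r=least_squares(res,p0,args=(v,));print(r.x.round(2),r.fun.round(1))
p=r.x;Rr,tr=rackT(p)
def mate(q): # q: offset along mate x, y ; yaw
    return Rr@SL@R.from_euler('z',q[2],degrees=True).as_matrix(), Rr@(slope(5+q[1],-2.5-50-q[0],12))+tr
for sat in(70,90):
  for c,rs,r0 in((ct,[(340,228,376,282),(220,240,285,280)],0),(cs,[(328,203,380,247),(250,295,315,358)],1)):
    h=cv2.cvtColor(c['img'],cv2.COLOR_BGR2HSV);m=((h[...,0]>8)&(h[...,0]<32)&(h[...,1]>sat)).astype(np.uint8)
    print(sat,r0,m[rs[0][1]:rs[0][3],rs[0][0]:rs[0][2]].sum(),'mate',fit([(c,m,rs[0])],mate,[0,0,0],[4,4,3]),'loose',fit([(c,m,rs[1])],flat,[527,186,112],[6,6,4]))
s=telemetry.read_state();print(s['time'])
E
```

```text
[ 597.06 -146.09  -74.7 ] [-0.8 -0.6  0.3  0.6  0.2  1.2  0.4 -1.2]
[ 597.45 -146.1   -75.18] [-0.1 -1.   0.5 -1.   0.   1.  -0.5  0.5]
[ 597.15 -146.07  -74.79] [-0.7 -0.6  0.2  0.6  0.1  1.2  0.5 -1.4 -0.2 -0.5  0.3 -0.7  0.3  0.5
 -0.2  0.5]
70 0 297 mate (array([ 0.19749713, -2.26328168,  0.08365183]), np.float64(0.28173235624216014)) loose (array([526.56030195, 187.22478866, 111.90692381]), np.float64(0.36378889864403474))
70 1 362 mate (array([-1.01595542,  1.6647444 ,  0.46602311]), np.float64(0.2718882027949301)) loose (array([527.05117797, 186.12707287, 113.12277633]), np.float64(0.11863068659807158))
90 0 192 mate (array([-0.49287671, -1.40098099,  0.39177116]), np.float64(0.9840073529411765)) loose (array([526.62346667, 187.24021947, 111.93172   ]), np.float64(0.5106922326941826))
90 1 341 mate (array([-1.22646605,  1.12692901,  0.32899306]), np.float64(0.3358863780116152)) loose (array([527.39753688, 185.9555326 , 112.73791753]), np.float64(0.14507806518193017))
0.3
```

```bash
cat >> h.py <<'E'
RR,TR=rackT([597.2,-146.1,-74.9])
def toolR(xd,yd): return np.column_stack([xd,yd,np.cross(xd,yd)])
mR=R.from_euler('z',112.5,degrees=True).as_matrix()
PICKR=toolR(mR[:,0],-mR[:,1])
def pick(z): return np.array([527,186.4,0])-14*mR[:,0]+[0,0,z]
MR=RR@SL; PLACER=toolR(MR[:,0],-MR[:,1])
MATE=RR@slope(5,-52.5,12)+TR
def place(dx,dy,n,gx=-14,gy=0): # TCP when mould is dx,dy from home and TCP n above floor; grip at gx,gy in mould frame
    return MATE+MR@np.array([10+dx+gx,10+dy+gy,n-12])
def delta(Rt,pt):
    s=telemetry.read_state();R0=R.from_quat(s['eef_rot']);p=np.array(s['position'])
    d=R0.inv().apply(pt-p);w=(R0.inv()*R.from_matrix(Rt)).as_rotvec(degrees=True)
    print('t',round(s['time'],2),'pos',p.round(1),'j',np.round(s['joint_pos'],2),'row',d.round(1),w.round(2),'|d|',np.linalg.norm(d).round(),'|w|',np.linalg.norm(w).round(1))
E
python3 - <<'E'
from h import *
delta(PICKR,pick(120))
p=place(3,20,4);print(MATE,p,PLACER.round(2))
j1=np.arctan2(p[1]+40,p[0])
for b in(1.7,1.9,2.1):
  for s in(1,):
    W=R.from_euler('z',j1)*R.from_euler('y',b)
    for Rt in(PICKR,PLACER): print(b,(W.inv()*R.from_matrix(Rt)).as_euler('ZYZ').round(2))
print((R.from_euler('z',1.199)*R.from_euler('y',1.781)).inv().__mul__(R.from_quat(telemetry.read_state()['eef_rot'])).as_euler('ZYZ'))
E
```

```text
t 0.3 pos [142.6 556.9 205.2] j [ 1.2   0.28  1.51  0.    1.36 -0.12] row [-472.7 -274.6   85.3] [-3.000e-02  1.000e-02  5.313e+01] |d| 553.0 |w| 53.1
[529.14488438 -95.40854904  34.89230485] [ 537.92048071 -124.0936498    42.96410162] [[-0.97 -0.23  0.13]
 [-0.26  0.84 -0.48]
 [ 0.   -0.5  -0.87]]
1.7 [0.   1.44 1.02]
1.7 [-0.5   1.25 -0.3 ]
1.9 [0.   1.24 1.02]
1.9 [-0.54  1.08 -0.2 ]
2.1 [0.   1.04 1.02]
2.1 [-0.62  0.91 -0.07]
[2.76149794e-07 1.36115388e+00 1.44977899e+00]
```

Request:
{"method": "arm_command", "body": {
  "rows": "-472.7 -274.6 85 0 0 53; -472.7 -274.6 85 0 0 53; -472.7 -274.6 85 0 0 53; -472.7 -274.6 85 0 0 53; -472.7 -274.6 85 0 0 53; -472.7 -274.6 85 0 0 53; -472.7 -274.6 85 0 0 53; -472.7 -274.6 85 0 0 53",
  "jaw": 44
}}

```text
time: 0.97
position: [378.6, 324.6, 154.2]
eef_rot: [0.557, 0.831, 0.0, 0.0]
force: [0.6, 0.1, 0.1]
opening: 0.484
gripper_force: 0.0
```

```bash
python3 -c "
from h import *
delta(PICKR,pick(120))"
```

```text
t 0.97 pos [378.6 324.6 154.2] j [0.57 0.2  1.75 0.   1.2  0.18] row [-198.2   84.7   34.2] [ 0.04 -0.02 -0.14] |d| 218.0 |w| 0.2
```

Request:
{"method": "arm_command", "body": {
  "rows": "-170 72 30 0 0 0; -170 72 30 0 0 0; -170 72 30 0 0 0; -170 72 30 0 0 0; -170 72 30 0 0 0; -170 72 30 0 0 0; -170 72 30 0 0 0; -170 72 30 0 0 0"
}}

```text
time: 1.63
position: [508.6, 197.4, 124.2]
eef_rot: [0.555, 0.832, -0.0, -0.001]
force: [0.0, 0.1, -0.1]
opening: 0.47
gripper_force: 0.0
```

```bash
python3 -c "
from h import *
delta(PICKR,pick(40))"
```

```text
t 1.63 pos [508.6 197.4 124.2] j [ 0.24  0.29  1.7   0.    1.16 -0.15] row [-31.3  12.8  84.2] [-0.05 -0.06  0.13] |d| 91.0 |w| 0.1
```

Request:
{"method": "arm_command", "body": {
  "rows": "-31.3 12.8 40 0 0 0; -31.3 12.8 80 0 0 0; -31.3 12.8 84 0 0 0; -31.3 12.8 84 0 0 0; -31.3 12.8 84 0 0 0; -31.3 12.8 84 0 0 0"
}}

```text
time: 2.13
position: [533.8, 174.3, 42.1]
eef_rot: [0.554, 0.832, 0.001, 0.001]
force: [0.3, -1.2, -0.0]
opening: 0.468
gripper_force: 0.0
```

Run:
```python
from h import *
delta(PICKR,pick(4.5))
c=snap('side');cv2.imwrite('pics/c.png',cv2.resize(c['img'][180:360,200:400],None,fx=3,fy=3))
```

```text
t 2.13 pos [533.8 174.3  42.1] j [ 0.19  0.39  1.77  0.    0.97 -0.21] row [-0.2 -1.7 37.6] [0.15 0.   0.21] |d| 38.0 |w| 0.3
```

View pics/c.png

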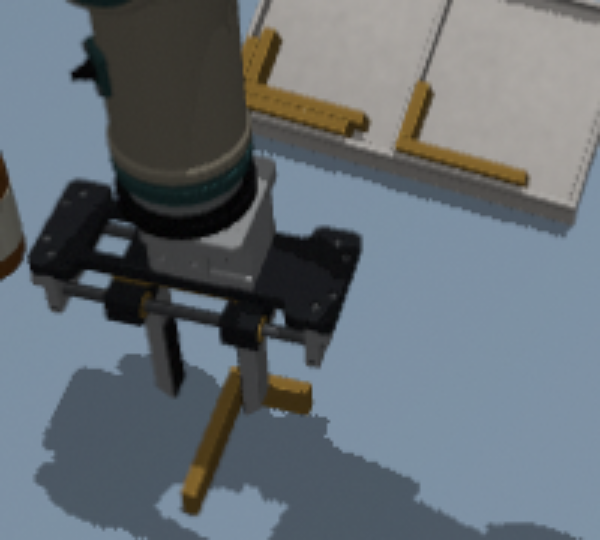

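The crop shows the fingers straddling the long leg, at (165,385) and (252,405), above the mould. I'll descend and close.

Request:
{"method": "arm_command", "body": {
  "rows": "0 -1 20 0 0 0; 0 -1.5 37 0 0 0; 0 -1.5 37 0 0 0; 0 -1.5 37 0 0 0; 0 -1.5 37 0 0 0"
}}

```text
time: 2.6
position: [533.0, 172.9, 4.9]
eef_rot: [0.554, 0.832, 0.001, 0.001]
force: [-0.1, -0.3, -0.1]
opening: 0.468
gripper_force: 0.0
```

Request:
{"method": "arm_command", "body": {
  "rows": "0 0 0 0 0 0; 0 0 0 0 0 0; 0 0 0 0 0 0; 0 0 0 0 0 0; 0 0 0 0 0 0; 0 0 0 0 0 0; 0 0 0 0 0 0; 0 0 0 0 0 0",
  "jaw": 0,
  "squeeze": 35
}}

```text
time: 3.27
position: [531.8, 172.3, 3.4]
eef_rot: [0.555, 0.832, -0.0, -0.0]
force: [-1.1, -0.9, 3.2]
opening: 0.107
gripper_force: 35.0
```

Run:
```python
from h import *
delta(PICKR,pick(4.5))
delta(PICKR,pick(180))
```

```text
t 3.27 pos [531.8 172.3   3.4] j [ 0.19  0.44  1.82  0.    0.89 -0.21] row [ 0.9  1.  -1.1] [-0.01 -0.    0.13] |d| 2.0 |w| 0.1
t 3.27 pos [531.8 172.3   3.4] j [ 0.19  0.44  1.82  0.    0.89 -0.21] row [   0.9    1.  -176.6] [-0.01 -0.    0.13] |d| 177.0 |w| 0.1
```

Request:
{"method": "arm_command", "body": {
  "rows": "0 0 -10 0 0 0; 0 0 -30 0 0 0; 0 0 -55 0 0 0; 0 0 -80 0 0 0; 0 0 -105 0 0 0; 0 0 -120 0 0 0; 0 0 -120 0 0 0; 0 0 -120 0 0 0"
}}

```text
time: 3.93
position: [532.0, 172.4, 123.7]
eef_rot: [0.555, 0.832, 0.001, 0.0]
force: [-0.7, -0.2, -3.4]
opening: 0.101
gripper_force: 35.0
```

Run:
```python
from h import *
delta(PLACER,place(3,20,110))
s=telemetry.read_state();print(s['force'],s['gripper_force'])
```

```text
t 3.93 pos [532.  172.4 123.7] j [ 0.19  0.31  1.67  0.    1.16 -0.21] row [-223.4 -101.7  -11.2] [ 24.65 -21.49 -80.45] |d| 246.0 |w| 86.8
[-0.65532226 -0.20885074 -3.35581911] 34.99799430370331
```

Request:
{"method": "arm_command", "body": {
  "rows": "-17 -8 -10 1.9 -1.65 -6.2; -34 -16 -20 3.8 -3.3 -12.4; -52 -24 -25 5.7 -4.95 -18.6; -69 -31 -30 7.6 -6.6 -24.8; -86 -39 -30 9.5 -8.25 -31; -103 -47 -30 11.4 -9.9 -37.1; -120 -55 -30 13.3 -11.6 -43.3; -137 -63 -30 15.2 -13.2 -49.5"
}}

```text
time: 4.6
position: [525.3, 21.1, 151.0]
eef_rot: [0.146, 0.975, -0.169, 0.019]
force: [-0.4, -0.0, -3.4]
opening: 0.107
gripper_force: 35.0
```

Run:
```python
from h import *
delta(PLACER,place(3,20,110))
```

```text
t 4.6 pos [525.3  21.1 151. ] j [ 0.15  0.29  1.68 -0.35  1.25 -0.99] row [-23.5 -79.8  46.8] [  9.4   -8.53 -30.51] |d| 95.0 |w| 33.0
```

Request:
{"method": "arm_command", "body": {
  "rows": "-4 -14 5 1.6 -1.4 -5; -8 -28 10 3.2 -2.8 -10; -12 -42 20 4.8 -4.3 -15.3; -16 -56 30 6.4 -5.7 -20.5; -20 -70 40 8 -7.1 -25.5; -20 -70 42 8.4 -7.6 -27; -20 -70 42 8.4 -7.6 -27; -20 -70 42 8.4 -7.6 -27"
}}

```text
time: 5.27
position: [523.9, -60.4, 136.8]
eef_rot: [-0.092, 0.964, -0.247, 0.034]
force: [0.2, -0.4, -4.1]
opening: 0.103
gripper_force: 35.0
```

Request:
{"method": "arm_command", "body": {
  "rows": "0 0 0 0 0 0; 0 0 0 0 0 0; 0 0 0 0 0 0"
}}

```text
time: 5.52
position: [525.1, -60.5, 138.2]
eef_rot: [-0.092, 0.964, -0.248, 0.035]
force: [0.4, -0.3, -3.3]
opening: 0.106
gripper_force: 35.0
```

Run:
```python
from h import *
delta(PLACER,place(3,20,60))
```

```text
t 5.52 pos [525.1 -60.5 138.2] j [ 0.11  0.26  1.85 -0.59  1.05 -1.35] row [ 2.8 -9.7 58.7] [ 1.   -0.77 -3.96] |d| 60.0 |w| 4.2
```

Request:
{"method": "arm_command", "body": {
  "rows": "1 -5 25 1 -0.8 -4; 2.8 -9.7 50 1 -0.8 -4; 2.8 -9.7 58 1 -0.8 -4; 2.8 -9.7 58 1 -0.8 -4; 2.8 -9.7 58 1 -0.8 -4; 2.8 -9.7 58 1 -0.8 -4; 2.8 -9.7 58 1 -0.8 -4"
}}

```text
time: 6.1
position: [530.9, -96.6, 93.0]
eef_rot: [-0.127, 0.957, -0.257, 0.035]
force: [0.4, -0.2, -4.0]
opening: 0.101
gripper_force: 35.0
```

Run:
```python
from h import *
delta(PLACER,place(3,20,30))
a=snap('side')['img'][130:270,250:430];b=snap('top')['img'][160:300,320:430]
a=cv2.resize(a,None,fx=2.7,fy=2.7,interpolation=2);b=cv2.resize(b,None,fx=2.7,fy=2.7,interpolation=2)
cv2.imwrite('pics/d.png',np.hstack([a,b]))
```

```text
t 6.1 pos [530.9 -96.6  93. ] j [ 0.05  0.3   1.93 -0.67  0.9  -1.36] row [ 0.4  0.5 31.5] [-0.04  0.11  0.03] |d| 32.0 |w| 0.1
```

View pics/d.png

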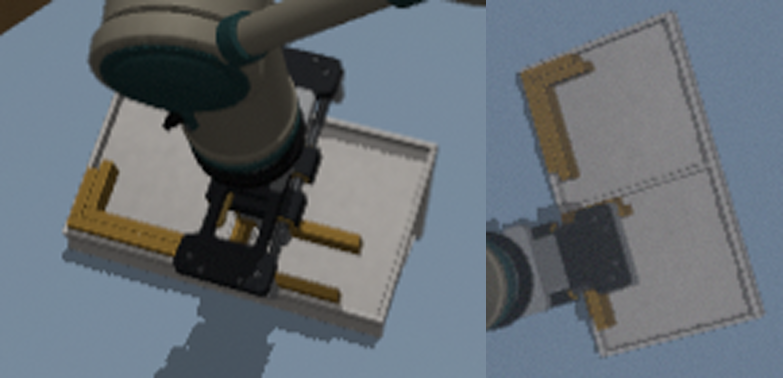

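The side crop shows the held mould parallel to the single one and up-slope of it. The mould's toe is at about (360,240), and the single mould's long leg ends at about (340,295). I'll lower it gently.

Request:
{"method": "arm_command", "body": {
  "rows": "0 0 10 0 0 0; 0 0 22 0 0 0; 0.4 0.5 34 0 0 0; 0.4 0.5 44 0 0 0; 0.4 0.5 50 0 0 0; 0.4 0.5 51 0 0 0; 0.4 0.5 51 0 0 0; 0.4 0.5 51 0 0 0"
}}

```text
time: 6.87
position: [536.2, -121.5, 47.7]
eef_rot: [-0.127, 0.957, -0.257, 0.034]
force: [0.4, -0.1, -3.3]
opening: 0.101
gripper_force: 35.0
```

Run:
```python
from h import *
delta(PLACER,place(3,20,3.4))
s=telemetry.read_state();print(s['force'])
```

```text
t 6.87 pos [ 536.2 -121.5   47.7] j [-0.    0.37  1.98 -0.74  0.79 -1.31] row [-1.  -0.2  6.1] [-0.02 -0.    0.06] |d| 6.0 |w| 0.1
[ 0.37293362 -0.1026048  -3.3339129 ]
```

Request:
{"method": "arm_command", "body": {
  "rows": "-0.5 0 1 0 0 0; -0.5 0 2 0 0 0; -0.5 0 3 0 0 0; -0.5 0 4 0 0 0; -0.5 0 4 0 0 0"
}}

```text
time: 7.28
position: [536.8, -123.3, 43.9]
eef_rot: [-0.128, 0.957, -0.257, 0.034]
force: [0.2, 0.1, -3.6]
opening: 0.102
gripper_force: 35.0
```

Request:
{"method": "arm_command", "body": {
  "rows": "0 0 0.5 0 0 0; 0 0 1 0 0 0; 0 0 1 0 0 0; 0 0 1 0 0 0"
}}

```text
time: 7.62
position: [537.0, -123.8, 43.1]
eef_rot: [-0.128, 0.957, -0.257, 0.034]
force: [-0.4, -0.2, -3.7]
opening: 0.103
gripper_force: 35.0
```

Run:
```python
from h import *
delta(PLACER,place(3,20,3.4))
s=telemetry.read_state();print(s['force'])
```

```text
t 7.62 pos [ 537.  -123.8   43.1] j [-0.01  0.38  1.98 -0.75  0.78 -1.3 ] row [-0.8 -0.4  1. ] [-0.01 -0.03  0.08] |d| 1.0 |w| 0.1
[-0.36146669 -0.15024334 -3.72792389]
```

Request:
{"method": "arm_command", "body": {
  "rows": "0 0 0.5 0 0 0; 0 0 1 0 0 0; 0 0 1 0 0 0; 0 0 1 0 0 0"
}}

```text
time: 7.95
position: [537.2, -124.1, 42.6]
eef_rot: [-0.127, 0.957, -0.257, 0.034]
force: [-1.1, 3.2, 1.6]
opening: 0.105
gripper_force: 35.0
```

Request:
{"method": "arm_command", "body": {
  "rows": "0 0 0.5 0 0 0; 0 0 0.8 0 0 0; 0 0 0.8 0 0 0; 0 0 0.8 0 0 0"
}}

```text
time: 8.28
position: [537.2, -124.1, 42.5]
eef_rot: [-0.127, 0.957, -0.257, 0.034]
force: [-3.9, 7.0, 6.9]
opening: 0.103
gripper_force: 35.0
```

Contact with the floor. Next I'll slide it toward the mate's short leg and slightly down-slope while it is still held.

Request:
{"method": "arm_command", "body": {
  "rows": "-0.5 1 -0.6 0 0 0; -1 2 -0.6 0 0 0; -1.5 3 -0.6 0 0 0; -2 3 -0.6 0 0 0; -2 3 -0.6 0 0 0; -2 3 -0.6 0 0 0"
}}

```text
time: 8.78
position: [537.8, -122.5, 41.7]
eef_rot: [-0.127, 0.957, -0.258, 0.033]
force: [-4.5, 2.1, 7.5]
opening: 0.105
gripper_force: 35.0
```

Request:
{"method": "arm_command", "body": {
  "rows": "-0.5 0 0 0 0 0; -1 0 0 0 0 0; -1 0 0 0 0 0; -1 0 0 0 0 0"
}}

```text
time: 9.12
position: [537.9, -122.5, 41.7]
eef_rot: [-0.127, 0.957, -0.258, 0.032]
force: [-5.8, 1.6, 8.1]
opening: 0.104
gripper_force: 35.0
```

Run:
```python
from h import *
delta(PLACER,place(0,17,3.4))
s=telemetry.read_state();print(s['force']@PLACER)
```

```text
t 9.12 pos [ 537.9 -122.5   41.7] j [-0.    0.38  1.98 -0.76  0.79 -1.29] row [-2.6  1.   0.3] [-0.17 -0.23  0.09] |d| 3.0 |w| 0.3
[ 5.19711389 -1.38452207 -8.55858762]
```

Request:
{"method": "arm_command", "body": {
  "rows": "0 0 -0.8 0 0 0; 0 0 -1.3 0 0 0; 0 0 -1.3 0 0 0; -0.5 0 -1.3 0 0 0; -0.5 0 -1.3 0 0 0"
}}

```text
time: 9.53
position: [539.6, -120.3, 41.2]
eef_rot: [-0.128, 0.957, -0.257, 0.033]
force: [0.4, -0.6, -4.6]
opening: 0.105
gripper_force: 35.0
```

Run:
```python
from h import *
delta(PLACER,place(0,17,3.4))
s=telemetry.read_state();print(s['force']@PLACER)
a=snap('side')['img'][190:260,320:400]
cv2.imwrite('pics/e.png',cv2.resize(a,None,fx=8,fy=8,interpolation=2))
```

```text
t 9.53 pos [ 539.6 -120.3   41.2] j [-0.    0.38  1.98 -0.75  0.79 -1.29] row [-0.4 -0.7  0.7] [ 0.01 -0.07  0.09] |d| 1.0 |w| 0.1
[-0.20064594  1.77993089  4.33824674]
```

View pics/e.png

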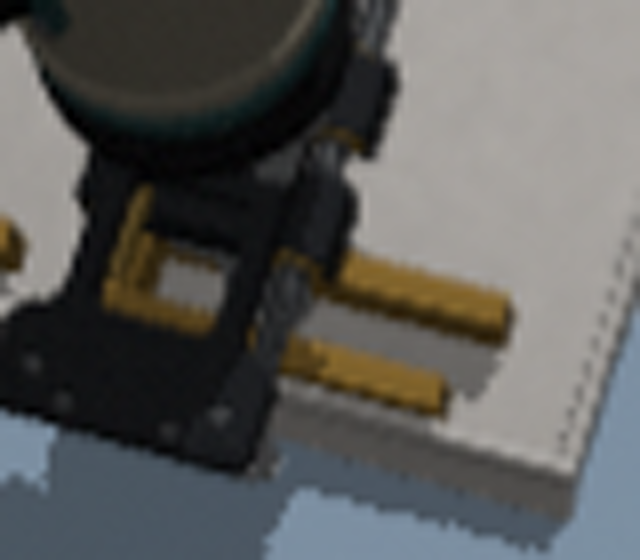

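The crop shows the loose mould lying parallel, with the short legs nearly touching around (140,250) and about 16 mm between the long legs. I'll lower the last bit and release just slightly.

Request:
{"method": "arm_command", "body": {
  "rows": "-0.3 0 0.4 0 0 0; -0.3 0 0.8 0 0 0; -0.3 0 1.1 0 0 0; -0.3 0 1.1 0 0 0"
}}

```text
time: 9.92
position: [539.7, -120.6, 41.0]
eef_rot: [-0.127, 0.957, -0.257, 0.033]
force: [-2.5, 3.3, 1.7]
opening: 0.103
gripper_force: 35.0
```

Request:
{"method": "arm_command", "body": {
  "rows": "0 0 0 0 0 0; 0 0 0 0 0 0; 0 0 0 0 0 0; 0 0 0 0 0 0; 0 0 0 0 0 0; 0 0 0 0 0 0",
  "jaw": 13,
  "squeeze": 10
}}

```text
time: 10.42
position: [540.4, -120.9, 40.9]
eef_rot: [-0.128, 0.957, -0.257, 0.034]
force: [-0.6, -0.2, 1.2]
opening: 0.139
gripper_force: 0.0
```

Run:
```python
from h import *
delta(PLACER,place(0,17,3.4))
s=telemetry.read_state();print(s['force']@PLACER,s['opening']*94)
```

```text
t 10.42 pos [ 540.4 -120.9   40.9] j [-0.    0.38  1.98 -0.75  0.78 -1.29] row [ 0.2 -0.2 -0. ] [-0.03 -0.01  0.08] |d| 0.0 |w| 0.1
[ 0.64826306 -0.58297878 -1.02542923] 13.091125173596131
```

Request:
{"method": "arm_command", "body": {
  "rows": "0 0 -3 0 0 0; 0 0 -7 0 0 0; 0 0 -12 0 0 0; 0 0 -18 0 0 0; 0 0 -26 0 0 0; 0 0 -38 0 0 0; 0 0 -50 0 0 0; 0 0 -50 0 0 0"
}}

```text
time: 11.08
position: [535.0, -95.6, 86.4]
eef_rot: [-0.128, 0.957, -0.257, 0.036]
force: [-0.4, -1.1, 0.2]
opening: 0.139
gripper_force: 0.0
```

Run:
```python
from h import *
delta(PLACER,place(0,17,60))
a=snap('side')['img'][190:260,320:400]
cv2.imwrite('pics/f.png',cv2.resize(a,None,fx=8,fy=8,interpolation=2))
```

```text
t 11.08 pos [535.  -95.6  86.4] j [ 0.05  0.32  1.93 -0.68  0.89 -1.35] row [ 1.6  0.3 -4.2] [-0.06  0.22  0.02] |d| 5.0 |w| 0.2
```

View pics/f.png

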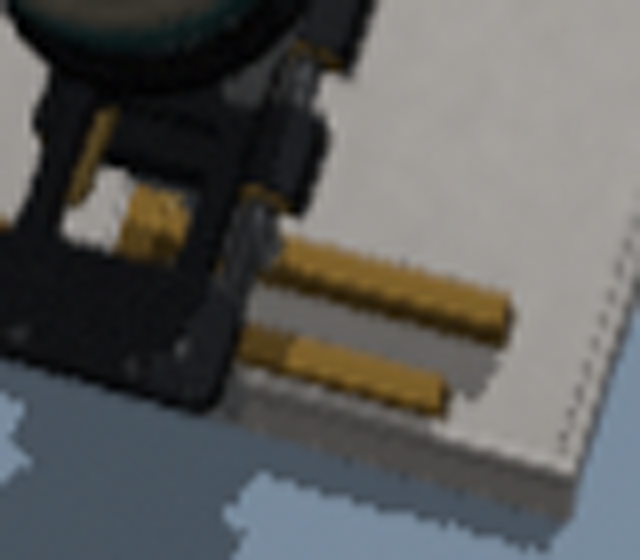

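The crop shows the mould staying where it was put, held by friction. The long legs have a gap of about 16 mm and the toe is at (510,320). I'll turn the tool 90° so that two spread fingers push the long leg square.

```bash
cat >> h.py <<'E'
PUSHR=toolR(-MR[:,1],-MR[:,0])
E
python3 - <<'E'
from h import *
delta(PUSHR,place(0,16.5,70,2,25))
E
```

```text
t 11.13 pos [534.6 -95.9  85.5] j [ 0.05  0.32  1.93 -0.68  0.89 -1.35] row [ 17.1 -24.5 -15.2] [8.000e-02 1.600e-01 9.004e+01] |d| 34.0 |w| 90.0
```

Request:
{"method": "arm_command", "body": {
  "rows": "5 -7 -15 0 0 7; 9 -14 -15 0 0 14; 13 -20 -15 0 0 21; 17 -24.5 -15 0 0 28; 17 -24.5 -15 0 0 35; 17 -24.5 -15 0 0 42; 17 -24.5 -15 0 0 49; 17 -24.5 -15 0 0 56",
  "jaw": 40
}}

```text
time: 11.8
position: [520.5, -114.5, 108.9]
eef_rot: [0.34, 0.904, -0.211, 0.15]
force: [0.3, 0.3, 0.5]
opening: 0.424
gripper_force: 0.0
```

Request:
{"method": "arm_command", "body": {
  "rows": "0 0 0 0 0 7; 0 0 0 0 0 14; 0 0 0 0 0 21; 0 0 0 0 0 28; 0 0 0 0 0 34; 0 0 0 0 0 34; 0 0 0 0 0 34"
}}

```text
time: 12.38
position: [520.6, -114.4, 109.0]
eef_rot: [0.586, 0.768, -0.158, 0.205]
force: [0.2, 0.5, 0.2]
opening: 0.427
gripper_force: 0.0
```

Run:
```python
from h import *
delta(PUSHR,place(0,16.5,5,2,25))
print(telemetry.read_state()['opening']*94)
```

```text
t 12.38 pos [ 520.6 -114.4  109. ] j [ 0.01  0.27  1.93 -0.66  0.91  0.15] row [-0.5  1.3 63.1] [-0.07  0.01  0.25] |d| 63.0 |w| 0.3
40.11788445891039
```

Request:
{"method": "arm_command", "body": {
  "rows": "0 0.5 20 0 0 0; -0.5 1 40 0 0 0.2; -0.5 1 55 0 0 0.2; -0.5 1 60 0 0 0.2; -0.5 1 62 0 0 0.2; -0.5 1 62 0 0 0.2; -0.5 1 62 0 0 0.2"
}}

```text
time: 12.97
position: [530.3, -144.3, 56.4]
eef_rot: [0.588, 0.766, -0.157, 0.206]
force: [-0.1, -0.2, 0.1]
opening: 0.425
gripper_force: 0.0
```

Run:
```python
from h import *
delta(PUSHR,place(0,0,5,2,13))
print(telemetry.read_state()['force']@PUSHR)
a=snap('side')['img'][190:260,320:400]
cv2.imwrite('pics/g.png',cv2.resize(a,None,fx=8,fy=8,interpolation=2))
```

```text
t 12.97 pos [ 530.3 -144.3   56.4] j [-0.05  0.35  1.99 -0.74  0.78  0.22] row [28.9 -0.5  1.9] [ 0.01  0.03 -0.1 ] |d| 29.0 |w| 0.1
[-0.18193904 -0.18174073 -0.03395838]
```

View pics/g.png

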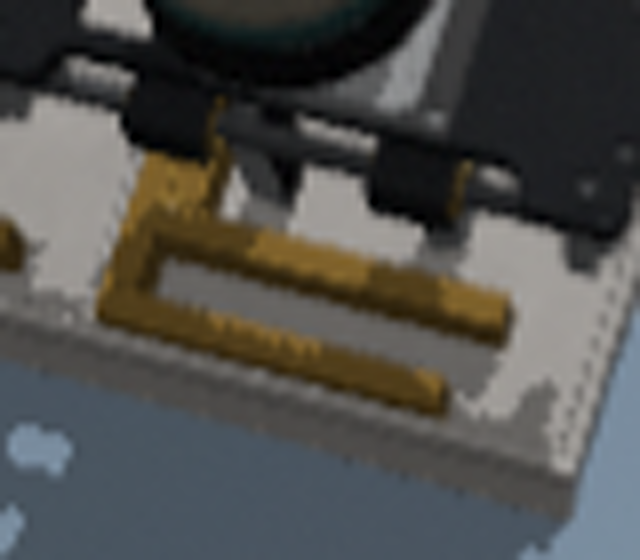

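The crop shows both fingers behind the long leg, at about (270,190) and (440,235). The short legs look in contact, and the long legs are parallel with a gap. I'll push down-slope now.

Request:
{"method": "arm_command", "body": {
  "rows": "3 -0.5 1 0 0 0; 6 -0.5 1 0 0 0; 9 -0.5 1 0 0 0; 11 -0.5 1 0 0 0; 13 -0.5 1 0 0 0; 15 -0.5 1 0 0 0; 17 -0.5 1 0 0 0; 19 -0.5 1 0 0 0"
}}

```text
time: 13.68
position: [525.4, -128.9, 45.4]
eef_rot: [0.588, 0.766, -0.157, 0.206]
force: [0.4, 0.8, -1.6]
opening: 0.428
gripper_force: 0.0
```

Run:
```python
from h import *
delta(PUSHR,place(0,0,5,2,13))
print(telemetry.read_state()['force']@PUSHR)
```

```text
t 13.68 pos [ 525.4 -128.9   45.4] j [-0.02  0.36  2.01 -0.76  0.77  0.27] row [9.4 0.4 0.4] [-0.02  0.02 -0.12] |d| 9.0 |w| 0.1
[1.40813106 0.55441075 1.0552973 ]
```

Request:
{"method": "arm_command", "body": {
  "rows": "1.5 0 0 0 0 0; 3 0 0 0 0 0; 4.5 0 0 0 0 0; 6 0 0 0 0 0; 7 0 0 0 0 0; 7.5 0 0 0 0 0; 7.5 0 0 0 0 0"
}}

```text
time: 14.27
position: [523.7, -122.8, 41.7]
eef_rot: [0.588, 0.766, -0.157, 0.206]
force: [0.0, -0.9, 1.6]
opening: 0.432
gripper_force: 0.0
```

```bash
cat > st.py <<'E'
from h import *
delta(PUSHR,place(0,0,5,2,13))
print(telemetry.read_state()['force']@PUSHR)
E
python3 st.py
```

```text
t 14.27 pos [ 523.7 -122.8   41.7] j [-0.01  0.36  2.01 -0.76  0.77  0.29] row [2.1 0.4 0.4] [-0.02  0.01 -0.12] |d| 2.0 |w| 0.1
[-1.57206478 -0.19509572 -0.90789128]
```

Request:
{"method": "arm_command", "body": {
  "rows": "0.5 0 0 0 0 0; 1 0 0 0 0 0; 1.5 0 0 0 0 0; 2 0 0 0 0 0; 2.5 0 0 0 0 0; 2.5 0 0 0 0 0; 2.5 0 0 0 0 0"
}}

```text
time: 14.85
position: [523.4, -121.8, 41.2]
eef_rot: [0.588, 0.766, -0.158, 0.206]
force: [0.3, -5.2, 1.2]
opening: 0.425
gripper_force: 2.6
```

```bash
python3 st.py
```

```text
t 14.85 pos [ 523.4 -121.8   41.2] j [-0.    0.37  2.01 -0.77  0.77  0.3 ] row [0.9 0.5 0.4] [-0.05  0.13 -0.09] |d| 1.0 |w| 0.2
[-4.98375445 -1.06326108  1.51472119]
```

Request:
{"method": "arm_command", "body": {
  "rows": "1 0 0 0 0 0; 2 0 0 0 0 0; 2.5 0 0 0 0 0; 2.5 0 0 0 0 0; 2.5 0 0 0 0 0"
}}

```text
time: 15.27
position: [523.3, -121.6, 41.3]
eef_rot: [0.587, 0.766, -0.16, 0.207]
force: [1.9, -11.0, 4.7]
opening: 0.426
gripper_force: 5.8
```

```bash
python3 st.py
```

```text
t 15.27 pos [ 523.3 -121.6   41.3] j [-0.    0.37  2.01 -0.77  0.77  0.31] row [0.8 0.4 0.6] [-0.09  0.36 -0.04] |d| 1.0 |w| 0.4
[-12.0242733   -1.0244511    1.47561571]
```

Request:
{"method": "arm_command", "body": {
  "rows": "-3 0 0 0 0 0; -5.5 0 0 0 0 0; -5.5 2 0 0 0 0; -5.5 4 0 0 0 0; -5.5 6 0 0 0 0; -5.5 7.5 0 0 0 0; -5.5 8.5 0 0 0 0; -5.5 8.5 0 0 0 0"
}}

```text
time: 15.93
position: [532.3, -120.8, 41.8]
eef_rot: [0.588, 0.766, -0.157, 0.206]
force: [-1.5, -0.3, -0.6]
opening: 0.426
gripper_force: 0.0
```

```bash
python3 st.py
```

```text
t 15.93 pos [ 532.3 -120.8   41.8] j [-0.    0.37  1.99 -0.76  0.78  0.29] row [ 2.4 -8.5  0.4] [-0.01  0.   -0.11] |d| 9.0 |w| 0.1
[ 0.39810522 -1.54387724  0.43413397]
```

Request:
{"method": "arm_command", "body": {
  "rows": "0 0.7 0 0 0 0; 0 1.4 0 0 0 0; 0 2.1 0 0 0 0; 0 2.8 0 0 0 0; 0 2.8 0 0 0 0; 0 2.8 0 0 0 0"
}}

```text
time: 16.43
position: [533.0, -120.7, 41.8]
eef_rot: [0.588, 0.766, -0.159, 0.205]
force: [-6.1, 0.4, 2.8]
opening: 0.426
gripper_force: 2.6
```

```bash
python3 st.py
```

```text
t 16.43 pos [ 533.  -120.7   41.8] j [-0.    0.38  1.99 -0.75  0.78  0.28] row [ 2.4 -9.1  0.3] [-0.21  0.01 -0.11] |d| 9.0 |w| 0.2
[ 0.32022522 -5.78346755 -3.37679241]
```

Request:
{"method": "arm_command", "body": {
  "rows": "0 1 0 0 0 0; 0 2 0 0 0 0; 0 2 0 0 0 0; 0 2 0 0 0 0"
}}

```text
time: 16.77
position: [533.1, -120.7, 41.7]
eef_rot: [0.589, 0.766, -0.16, 0.204]
force: [-9.2, -0.0, 5.8]
opening: 0.427
gripper_force: 4.1
```

```bash
python3 st.py
```

```text
t 16.77 pos [ 533.1 -120.7   41.7] j [-0.    0.38  1.99 -0.75  0.79  0.28] row [ 2.4 -9.2  0.3] [-0.41  0.03 -0.11] |d| 10.0 |w| 0.4
[-0.86147562 -8.90720949 -6.24016773]
```

Request:
{"method": "arm_command", "body": {
  "rows": "0 -3 0 0 0 0; 0 -6.5 0 0 0 0; 1.5 -6.5 0 0 0 0; 3 -6.5 0 0 0 0; 4.5 -6.5 0 0 0 0; 5.5 -6.5 0 0 0 0; 5.5 -6.5 0 0 0 0; 5.5 -6.5 0 0 0 0"
}}

```text
time: 17.43
position: [530.8, -119.6, 41.4]
eef_rot: [0.587, 0.766, -0.159, 0.208]
force: [0.8, -10.2, 3.8]
opening: 0.423
gripper_force: 5.1
```

```bash
python3 st.py
```

```text
t 17.43 pos [ 530.8 -119.6   41.4] j [ 0.    0.37  2.   -0.77  0.78  0.3 ] row [ 0.8 -7.3  0.7] [-0.    0.37 -0.03] |d| 7.0 |w| 0.4
[-10.6131079   -1.84867901   1.69725151]
```

Request:
{"method": "arm_command", "body": {
  "rows": "-2 0 0 0 0 0; -6 0 0 0 0 0; -8 0 0 0 0 0; -8 0 -15 0 0 0; -8 0 -40 0 0 0; -8 0 -75 0 0 0; -8 0 -110 0 0 0; -8 0 -145 0 0 0"
}}

```text
time: 18.1
position: [511.7, -52.4, 169.7]
eef_rot: [0.588, 0.766, -0.157, 0.205]
force: [0.6, -0.3, -0.5]
opening: 0.429
gripper_force: 0.0
```

Request:
{"method": "arm_command", "body": {
  "rows": "0 0 -40 0 0 0; 0 0 -60 0 0 0; 0 0 -60 0 0 0; 0 0 -60 0 0 0"
}}

```text
time: 18.43
position: [504.9, -23.8, 221.2]
eef_rot: [0.588, 0.766, -0.156, 0.206]
force: [-0.6, -0.1, -0.7]
opening: 0.428
gripper_force: 0.0
```

Run:
```python
from h import *
s=telemetry.read_state();print(s['position'],s['time'])
c=snap('side');cv2.imwrite('pics/i.png',cv2.resize(c['img'][175:255,265:405],None,fx=5.7,fy=5.7,interpolation=2))
```

```text
[504.86901518 -23.77731697 221.19410306] 18.4333
```

View pics/i.png

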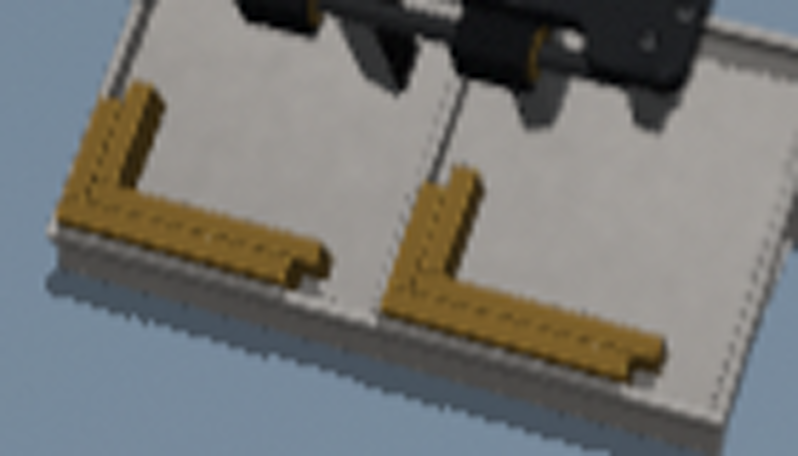

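The crop shows the near pair nested at (385–660, 170–380), with the same hairline seam and the same step at the toe as the finished pair. The finished pair is untouched, and the robot is clear of everything.

```bash
python3 -c "
from plant import hand_in
print(hand_in())"
```

```text
the job is handed in; nothing more can be done
None
```

The loose L-mould is nested fully home in the single mould, matching the finished pair in the last side-camera picture, and the job was handed in at about 18.5 s with nothing else disturbed.

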